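# Find and switch off the heating block left on

## Robot

A 6-joint arm with a two-finger parallel gripper is mounted at the origin on the work surface. World frame = base frame: x ahead of the robot, y to its left, z up, the work surface at z = 0. Lengths are in m, angles in rad, forces in N, time in s.
With the tool pointing down it reaches from about 0.275 to 0.825 m from the base axis. Payload 4.9 kg.
Tool frame: the origin (TCP) lies on the front face of the gripper's body, between the roots of the fingers; the fingertips stand 73 mm ahead of it and the grasp point (between the pads) lies 54 mm ahead of it; z points along the fingers, y is the direction in which the jaws open and shut (so a half turn about z gives the same grasp; the last joint's range is limited). The gripper opens to 85 mm and grips with 20 to 120 N. Pads are 22 mm wide; open, the fingers measure 114 mm over their backs; the gripper's body (76 mm by 85 mm) begins 54 mm behind the grasp point. The pads swing forward as they close: fully open they stand 13 mm farther back than shut.
Start: joints at [0.971, 0.326, -0.193, 1.052, 0, 1.437], TCP at [0.247, 0.491, 0.304] pointing down, gripper open.
Joint ranges: [-2.65, 2.65], [-0.97, 1.79], [-1.3, 1.35], [-1.93, 2.1], [-1.47, 1.37], [-3.14, 3.14]. Speed limits (rad/s): [2.57, 2.57, 3.14, 3.14, 3.14, 3.14].

## Interface

Orientations are given as a unit quaternion [w, x, y, z].
In Python, from rig import manip gives the robot as it stands. The module is installed in compiled form; this text tells all that it offers.
- The arm moves only by the tool step_arm, never from a script. Its argument "series" is a list of rows, each a list of 7 numbers: the finger opening in cm, from 0 to 8.54, then the shift along the tool's x, y, z in cm, then the turn, a rotation vector about the tool's x, y, z in degrees. A call has 1 to 12 rows; each row shifts and turns the commanded pose from where the row before left it, along the tool's axes as they then stand; what a row does not reach is not made up. A row lasts 1/8 s, in which the tool goes at most 62.5 mm and 10.7 degrees, less where a joint would pass 70% of its speed; a pose out of reach is approached as far as the arm can. A call is refused whole if a number of a shift passes 6.25 or a number of a turn 10.7, either way. A call with a gripper value outside its range is refused whole. The fingers move at their own pace and stop on an object; the grip force is fixed at half the most. Time passes only in rows, so rows that do not move let the fingers close. It gives the time, the measured TCP pose, the force and the opening at its end, in the units of the state.
- manip.state(): the state, without advancing time (a new reading comes with each control period).
- manip.grab_frame(name): name is "side" or "top" or "wrist"; returns a dict with "pixels" (420x560x3 uint8, red, green, blue), "camera_matrix" (3x3 intrinsics, pixels), "k1" (the pictures are not rectified: a ray, as slopes to the right and down, at radius r is drawn at 1 + k1 r^2 times it, then the intrinsics apply), "rvec" (rotation vector, rad) and "tvec" (3), from world to camera coordinates, as OpenCV has them. Camera axes: x right, y down, z forward; pixel columns grow to the right and rows downward; lengths in m; the calibration is good to about 2 mm. A picture is of the moment at which its call begins. There is no depth.
- manip.hand_in(): hands the job in, once; it reports no verdict.
The state is a dict: "clock": time; "q": joint angles; "qvel": joint speeds; "effort": joint torques, N m; "ee_pos": TCP position; "tool_rot": TCP orientation; "ft_force": force on the tool from outside, world axes, zero at the start; "ft_torque": the same for the moment, N m; "width": opening from 0.0 (shut) to 1.0 (fully open).
Only numpy, scipy, OpenCV 4.12 (cv2) and the standard library are available. Lean on these libraries where they do the work, as an engineer would, in place of code of your own. Each camera call takes 0.05 s, during which the arm holds its last target.

## Task

One of the four heating blocks of the vial heater has been left on: its key is latched down, a few millimetres lower and firmer to the touch than its three identical neighbours. Feel along the whole row with a fingertip, from the robot's left to its right, tapping each of the four keys so lightly that none goes in by more than about 2 mm; only after that press the latched key right in and let it go, so that it springs up. All four keys must be up at the end; pick up nothing and leave the vials, rack, bottle and other things where they are.

Things in the scene. Friction and masses are not known exactly. Their poses are not given: they have to be found in the camera images.
- heater: Four-block vial heater, white, 210 (its x) x 360 (y) mm, fixed; yaw varies. Origin under its centre, on the bench; x to its back (away from the robot), y to the robot's left, z up. In front a dark deck, top 70 mm up, with four identical keys in a row along y, 60 mm apart; behind it four aluminium blocks with vials, up to 123 mm high, from 65 mm behind the key row. Key down = block on.
- key1 (a joint): Depth of the leftmost key (seen by the robot), m: 0 up (off), 0.0037 latched (on), 0.0074 fully in. Its spring pushes up with 1.5 N at the top plus 0.5 N per mm: an up key gives way from 1.5 N, a latched one from 3.3 N. Pushed past 7 mm (some 5 to 6 N) and let go, an up key latches and a latched one springs fully up; pushed less than 5 mm it goes back to where it was.
- cap1: Teal square cap of the leftmost key, 24 x 24 mm, moving straight down when pressed. Origin at the centre of its top face, which lies 82 mm above the bench when the key is up, 78.3 mm when latched, 74.6 mm fully in; at x = -66 mm, y = 90 mm in the heater's frame.
- key2 (a joint): Depth of the second from left key (seen by the robot), m: 0 up (off), 0.0037 latched (on), 0.0074 fully in. Its spring pushes up with 1.5 N at the top plus 0.5 N per mm: an up key gives way from 1.5 N, a latched one from 3.3 N. Pushed past 7 mm (some 5 to 6 N) and let go, an up key latches and a latched one springs fully up; pushed less than 5 mm it goes back to where it was.
- cap2: Teal square cap of the second from left key, 24 x 24 mm, moving straight down when pressed. Origin at the centre of its top face, which lies 82 mm above the bench when the key is up, 78.3 mm when latched, 74.6 mm fully in; at x = -66 mm, y = 30 mm in the heater's frame.
- key3 (a joint): Depth of the third from left key (seen by the robot), m: 0 up (off), 0.0037 latched (on), 0.0074 fully in. Its spring pushes up with 1.5 N at the top plus 0.5 N per mm: an up key gives way from 1.5 N, a latched one from 3.3 N. Pushed past 7 mm (some 5 to 6 N) and let go, an up key latches and a latched one springs fully up; pushed less than 5 mm it goes back to where it was.
- cap3: Teal square cap of the third from left key, 24 x 24 mm, moving straight down when pressed. Origin at the centre of its top face, which lies 82 mm above the bench when the key is up, 78.3 mm when latched, 74.6 mm fully in; at x = -66 mm, y = -30 mm in the heater's frame.
- key4 (a joint): Depth of the rightmost key (seen by the robot), m: 0 up (off), 0.0037 latched (on), 0.0074 fully in. Its spring pushes up with 1.5 N at the top plus 0.5 N per mm: an up key gives way from 1.5 N, a latched one from 3.3 N. Pushed past 7 mm (some 5 to 6 N) and let go, an up key latches and a latched one springs fully up; pushed less than 5 mm it goes back to where it was.
- cap4: Teal square cap of the rightmost key, 24 x 24 mm, moving straight down when pressed. Origin at the centre of its top face, which lies 82 mm above the bench when the key is up, 78.3 mm when latched, 74.6 mm fully in; at x = -66 mm, y = -90 mm in the heater's frame.
- vial_blue: Loose glass vial with light blue cap, 12 mm diameter, 33 mm tall, standing on the left end of the key deck about 60 mm from the leftmost key. Origin under its centre.
- vial_green: The same with a teal cap, also on the left end of the key deck.
- vial_rack: Loose beige vial rack with vials in it, 134 x 80 mm, 45 mm high, left of the heater. Origin under its centre.
- bottle: Loose amber solvent bottle, 72 mm diameter, 150 mm tall, right of the heater. Origin under its centre.
- beaker: Loose glass beaker, 68 mm diameter, 70 mm tall, right of the heater. Origin under its centre.
- cap_box: Loose open white box of vial caps, 100 x 75 x 30 mm, between the robot and the heater. Origin under its centre.
- marker: Loose white and blue marker pen, 125 mm long, 11 mm thick, lying between the robot and the heater. Origin under the middle of its barrel.
- tip_box: Loose blue-lidded pipette tip box, 124 x 84 x 65 mm, far left of the heater. Origin under its centre.

How it is judged:
By the outcome, as a careful person would: the job done as asked, in the order asked, and still so for the second after the job is handed in, with the robot touching nothing.
It also fails if it takes over 48 s, if anything falls off the work surface, if the arm or the gripper's body presses on something with over 40 N, if the wrist force passes 120 N, or if a joint passes its speed limit or range.

## Working session

There is one attempt and no reset: what is moved stays moved. The work goes in short steps, Python scripts to look and compute and a tool call to move; the robot and the scene stay as the last step left them, time stands still between calls to the robot, and variables do not carry over. Pictures are saved under pics/ and viewed, and the job is handed in when it is done.

Besides the shell and the picture viewer there is one more tool, called after ">>>" as a command line: name --pt "numbers of a row" for each row, then --argument value for the rest. step_arm: Moves the arm, as the interface text tells. Its arguments: {"type":"object","properties":{"series":{"type":"array"}},"required":["series"]}

```bash
mkdir -p pics
cat > h.py <<'E'
import numpy as np,cv2
from rig import manip
def grab(n,f):
    d=manip.grab_frame(n); cv2.imwrite('pics/'+f+'.png',cv2.cvtColor(d['pixels'],cv2.COLOR_RGB2BGR))
    np.savez('pics/'+f+'.npz',**{k:np.array(v) for k,v in d.items()}); return d
def ray(d,uv):
    K=np.array(d['camera_matrix']);k1=float(d['k1']);R=cv2.Rodrigues(np.array(d['rvec'],float))[0];t=np.array(d['tvec'],float).ravel()
    p=cv2.undistortPoints(np.array([[uv]],float),K,np.array([k1,0,0,0.]))[0,0]
    return -R.T@t, R.T@np.array([p[0],p[1],1])
def plane(d,uv,z):
    c,v=ray(d,uv); return c+v*(z-c[2])/v[2]
def proj(d,P):
    return cv2.projectPoints(np.array(P,float).reshape(-1,1,3),np.array(d['rvec'],float),np.array(d['tvec'],float),np.array(d['camera_matrix']),np.array([float(d['k1']),0,0,0]))[0][:,0]
E
python3 - <<'E'
from h import *
for n in ['side','top','wrist']: 
    d=grab(n,n+'0'); print(n,d['k1'],ray(d,(280,210)))
print(manip.state())
E
```

```text
side -0.09663161470622886 (array([ 0.27258367, -0.46477966,  0.78129143]), array([ 0.2878371 ,  0.60100652, -0.74562555]))
top -0.08507975317992073 (array([0.31925506, 0.10324555, 1.27682285]), array([ 0.15542522, -0.0344382 , -0.98745661]))
wrist -0.007320585542367536 (array([0.18102829, 0.52301701, 0.37273734]), array([ 0.25791081, -0.13737042, -0.95637163]))
{'clock': 0.15, 'q': array([ 9.70794537e-01,  3.26801315e-01, -1.93370819e-01,  1.05196504e+00,
       -2.15675063e-05,  1.43658389e+00]), 'qvel': array([-0.00039139, -0.00293143,  0.00288953,  0.0001643 ,  0.00157746,
        0.00092597]), 'effort': array([ 2.69699876e-04, -4.43703997e+01,  2.62665313e+01,  1.04484710e-02,
       -1.11097243e-04, -4.17162944e-07]), 'ee_pos': array([0.24682556, 0.49112133, 0.30326024]), 'tool_rot': array([-2.30561926e-04,  2.30794955e-01,  9.73002179e-01, -6.29625667e-04]), 'ft_force': array([-0.0554922 , -0.04952839, -0.42788609]), 'ft_torque': array([-0.07875421, -0.02259702,  0.02135914]), 'width': 0.9994487118571225}
```

View pics/side0.png

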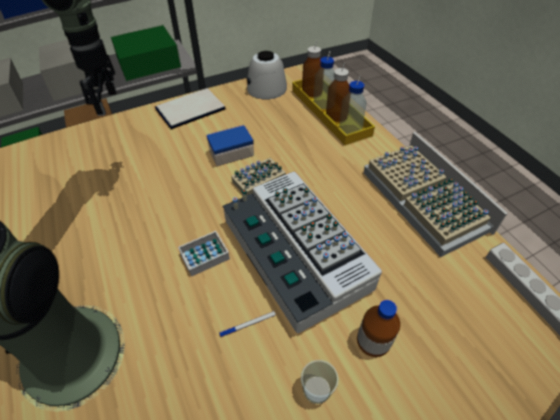

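View pics/top0.png

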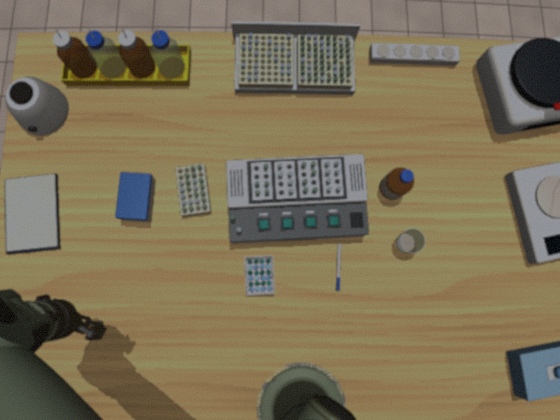

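View pics/wrist0.png

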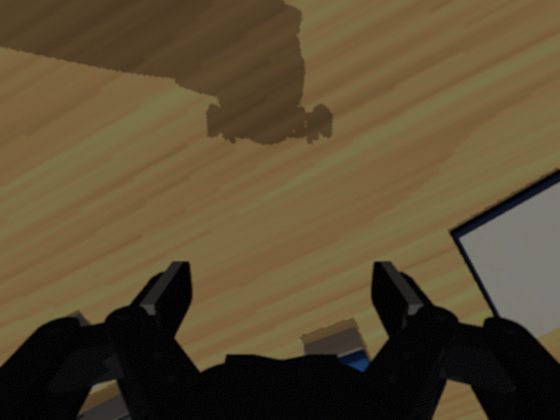

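The top view shows four teal caps at about (264,223), (288,222), (311,221) and (334,220). The side view shows them at about (252,221), (265,238), (277,257) and (291,278). There are two small vials at the left end of the deck.

Run:
```python
from h import *
D={}
for n,roi in [('top',(240,345,205,235)),('side',(235,310,205,295))]:
    d=dict(np.load(f'pics/{n}0.npz')); D[n]=d
    hsv=cv2.cvtColor(d['pixels'],cv2.COLOR_RGB2HSV)
    m=cv2.inRange(hsv,(75,90,50),(100,255,255))
    k=np.zeros_like(m);k[roi[2]:roi[3],roi[0]:roi[1]]=1;m=m*k
    N,l,s,c=cv2.connectedComponentsWithStats(m)
    cs=[(c[i],s[i,4]) for i in range(1,N) if s[i,4]>25]
    cs.sort(key=lambda a:a[0][0])
    for a,ar in cs: print(n,a.round(1),ar,plane(d,a,.081).round(4))
    P=np.array([plane(d,a,.081) for a,ar in cs]); d['P']=P
    u=[a for a,_ in cs]; d['u']=u
    v=P[-1]-P[0]; print('yaw',np.degrees(np.arctan2(v[0],-v[1])), np.diff(P,axis=0).round(4))
for a,b in zip(D['top']['u'],D['side']['u']):
    c1,v1=ray(D['top'],a);c2,v2=ray(D['side'],b)
    s=np.linalg.lstsq(np.c_[v1,-v2],c2-c1,rcond=None)[0]
    p,q=c1+s[0]*v1,c2+s[1]*v2; print(((p+q)/2).round(4),np.linalg.norm(p-q).round(4))
```

```text
top [263.4 224.1] 84 [0.4708 0.1036 0.081 ]
top [287.  222.8] 83 [0.4747 0.0436 0.081 ]
top [310.4 221.5] 94 [ 0.4785 -0.0163  0.081 ]
top [333.7 220.4] 87 [ 0.4822 -0.076   0.081 ]
yaw 3.6357751363224744 [[ 0.004  -0.06    0.    ]
 [ 0.0038 -0.0599  0.    ]
 [ 0.0036 -0.0597  0.    ]]
side [252.  219.8] 89 [0.4704 0.1016 0.081 ]
side [264.  237.2] 96 [0.4741 0.0419 0.081 ]
side [277.  256.2] 107 [ 0.4777 -0.0183  0.081 ]
side [290.9 277.5] 116 [ 0.48   -0.0798  0.081 ]
yaw 3.0168403768920395 [[ 0.0037 -0.0597 -0.    ]
 [ 0.0035 -0.0602  0.    ]
 [ 0.0023 -0.0616  0.    ]]
[0.4711 0.1036 0.0786] 0.0
[0.4749 0.0435 0.0788] 0.0002
[ 0.4787 -0.0165  0.0783] 0.0004
[ 0.4824 -0.0767  0.0752] 0.0013
```

>>> step_arm --pt "0 0 0 0 0 0 -10.1" --pt "0 0 0 0 0 0 -10.1" --pt "0 0 0 0 0 0 -10.1" --pt "0 0 0 0 0 0 0" --pt "0 0 0 0 0 0 0"

```text
clock: 0.78
ee_pos: [0.247, 0.4913, 0.3037]
tool_rot: [-0.0, -0.03, 1.0, -0.0]
ft_force: [0.4, -0.3, -0.3]
width: 0.006
```

```bash
cat >> h.py <<'E'
from scipy.spatial.transform import Rotation as Ro
KEYS=np.array([[.4711,.1036],[.4749,.0435],[.4787,-.0165],[.4824,-.0765]])
def to(t):
    s=manip.state(); q=s['tool_rot']; R=Ro.from_quat([q[1],q[2],q[3],q[0]])
    print('clk',round(s['clock'],2),'pos',s['ee_pos'].round(4),'w',round(s['width'],3),'f',s['ft_force'].round(2))
    yv=R.as_matrix()[:,1]; print('tool y ang',np.degrees(np.arctan2(yv[1],yv[0])).round(2),'tilt',R.as_matrix()[:,2].round(4))
    print('shift cm',(R.inv().apply(np.array(t)-s['ee_pos'])*100).round(3))
E
python3 -c "
from h import *
to([*KEYS[0],.19])"
```

```text
clk 0.78 pos [0.247  0.4913 0.3037] w 0.006 f [ 0.41 -0.34 -0.3 ]
tool y ang 93.47 tilt [-3.e-04 -3.e-04 -1.e+00]
shift cm [-20.03  -40.056  11.377]
```

>>> step_arm --pt "0 -2 -4 0.8 0 0 0" --pt "0 -2 -4 0.8 0 0 0" --pt "0 -2 -4 0.8 0 0 0" --pt "0 -2 -4 0.8 0 0 0" --pt "0 -2 -4 0.8 0 0 0" --pt "0 -2 -4 0.8 0 0 0" --pt "0 -2 -4 0.8 0 0 0" --pt "0 -2 -4 0.8 0 0 0" --pt "0 -2 -4 0.8 0 0 0" --pt "0 -2 -4 0.8 0 0 0" --pt "0 0 0 0 0 0 0" --pt "0 0 0 0 0 0 0"

```text
clock: 2.28
ee_pos: [0.4715, 0.105, 0.2238]
tool_rot: [-0.0, -0.031, 1.0, 0.0]
ft_force: [-0.1, -1.0, -0.3]
width: 0.004
```

```bash
python3 -c "
from h import *
to([*KEYS[0],.165])
grab('wrist','w1');grab('side','s1')"
```

```text
clk 2.27 pos [0.4715 0.105  0.2238] w 0.004 f [-0.07 -0.97 -0.32]
tool y ang 93.54 tilt [-7.e-04  4.e-04 -1.e+00]
shift cm [ 0.04  -0.137  5.882]
```

View pics/w1.png

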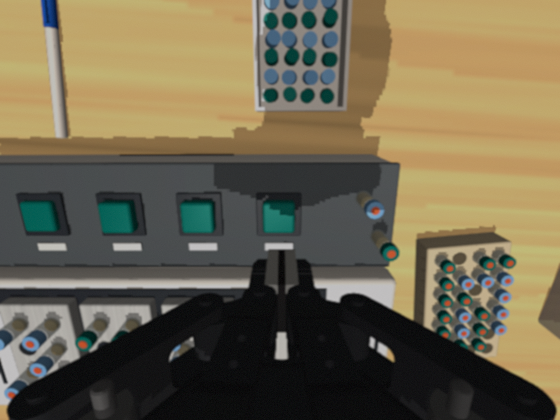

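View pics/s1.png

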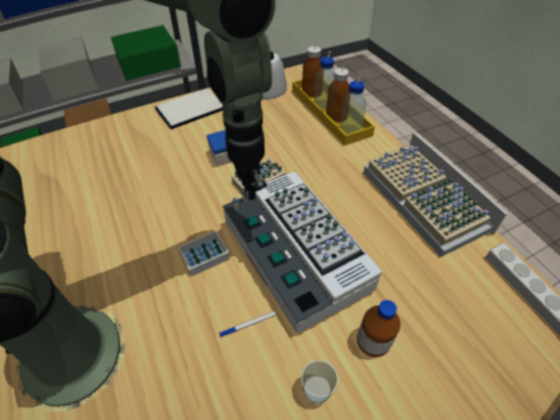

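The wrist view shows key1 at about (280,215), with the closed fingertips just below it in the image at about (280,255) and the two loose vials at (375,210) and (390,253). I'll cross-check the key positions with this view.

Run:
```python
from h import *
d=dict(np.load('pics/w1.npz'))
hsv=cv2.cvtColor(d['pixels'],cv2.COLOR_RGB2HSV)
m=cv2.inRange(hsv,(75,90,40),(100,255,255)); m[:190]=0;m[240:]=0;m[:,320:]=0
N,l,s,c=cv2.connectedComponentsWithStats(m)
for i in range(1,N):
    if s[i,4]>200: print(c[i].round(1),s[i],plane(d,c[i],.082).round(4),plane(d,c[i],.0783).round(4))
```

```text
[ 38.1 215.6] [  19  200   39   32 1035] [ 0.4772 -0.0738  0.082 ] [ 0.4786 -0.0768  0.0783]
[115.5 217.5] [  98  201   37   33 1043] [ 0.4752 -0.0172  0.082 ] [ 0.4765 -0.0192  0.0783]
[196.8 216.9] [ 180  200   36   33 1023] [0.4712 0.0421 0.082 ] [0.4725 0.0411 0.0783]
[278.2 216.9] [ 262  201   33   32 1000] [0.4676 0.1012 0.082 ] [0.4688 0.1013 0.0783]
```

>>> step_arm --pt "0 0 -0.15 1.5 0 0 0" --pt "0 0 0 1.5 0 0 0" --pt "0 0 0 1 0 0 0" --pt "0 0 0 0.8 0 0 0" --pt "0 0 0 0 0 0 0" --pt "0 0 0 0 0 0 0" --pt "0 0 0 0 0 0 0"

```text
clock: 3.25
ee_pos: [0.4722, 0.1033, 0.1763]
tool_rot: [0.0, -0.032, 1.0, 0.0]
ft_force: [-0.1, 0.6, 0.2]
width: -0.0
```

```bash
python3 -c "
from h import *
to([*KEYS[0],.155])
grab('wrist','w2')"
```

```text
clk 3.25 pos [0.4722 0.1033 0.1763] w -0.0 f [-0.12  0.63  0.19]
tool y ang 93.61 tilt [ 8.e-04  0.e+00 -1.e+00]
shift cm [0.113 0.034 2.128]
```

View pics/w2.png

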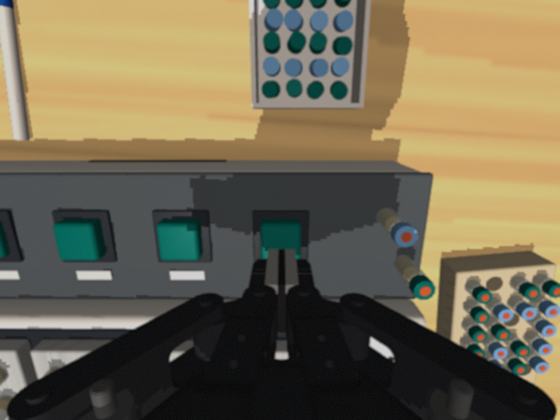

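>>> step_arm --pt "0 0.2 -0.05 0.6 0 0 0" --pt "0 0 0 0.6 0 0 0" --pt "0 0 0 0.4 0 0 0" --pt "0 0 0 0 0 0 0" --pt "0 0 0 0 0 0 0"

```text
clock: 3.92
ee_pos: [0.47, 0.1027, 0.1599]
tool_rot: [0.0, -0.032, 1.0, -0.0]
ft_force: [-0.1, -0.4, 0.7]
width: -0.001
```

```bash
cat >> h.py <<'E'
def feel(n=6):
    F=[];Z=[]
    for i in range(n):
        s=manip.state();F.append(s['ft_force']);Z.append(s['ee_pos']);manip.grab_frame('wrist')
    F=np.array(F);print('clk',round(manip.state()['clock'],2),'fz',F[:,2].round(2),'mean',F.mean(0).round(2),'pos',np.mean(Z,0).round(4))
E
python3 -c "
from h import *
feel(10);grab('side','s3')
to([.470,.1026,.155])"
```

```text
clk 4.42 fz [ 0.74  0.34  0.04 -0.36  0.83 -0.29 -0.41  0.17 -0.1   0.04] mean [ 0.02 -0.17  0.1 ] pos [0.4701 0.1027 0.16  ]
clk 4.47 pos [0.47   0.1027 0.1599] w 0.001 f [ 0.03  0.91 -0.2 ]
tool y ang 93.61 tilt [ 1.e-04  0.e+00 -1.e+00]
shift cm [-0.003 -0.011  0.491]
```

>>> step_arm --pt "0 0 0 0.2 0 0 0" --pt "0 0 0 0.1 0 0 0" --pt "0 0 0 0 0 0 0" --pt "0 0 0 0 0 0 0"

```text
clock: 4.97
ee_pos: [0.47, 0.1027, 0.1569]
tool_rot: [-0.0, -0.032, 1.0, -0.0]
ft_force: [0.6, -0.2, -0.3]
width: 0.004
```

```bash
python3 -c "
from h import *
feel(5)"
```

```text
clk 5.22 fz [-0.26  0.55  0.19  0.37  0.69] mean [-0.32  0.1   0.31] pos [0.47   0.1027 0.1569]
```

>>> step_arm --pt "0 0 0 0.1 0 0 0" --pt "0 0 0 0 0 0 0" --pt "0 0 0 0 0 0 0"

```text
clock: 5.6
ee_pos: [0.4699, 0.1027, 0.1558]
tool_rot: [-0.0, -0.032, 1.0, -0.0]
ft_force: [0.1, -0.6, -0.2]
width: 0.002
```

```bash
python3 -c "
from h import *
feel(5)"
```

```text
clk 5.85 fz [-0.17  0.47 -0.41  0.98 -0.04] mean [ 0.07 -0.22  0.17] pos [0.47   0.1027 0.1559]
```

>>> step_arm --pt "0 0 0 0.1 0 0 0" --pt "0 0 0 0 0 0 0" --pt "0 0 0 0 0 0 0"

```text
clock: 6.22
ee_pos: [0.4699, 0.1027, 0.1549]
tool_rot: [-0.0, -0.032, 1.0, 0.0]
ft_force: [-0.2, 0.9, -0.5]
width: 0.004
```

```bash
python3 -c "
from h import *
feel(6)"
```

```text
clk 6.53 fz [-0.51 -0.73 -0.2   0.14 -0.24  0.3 ] mean [ 0.02  0.42 -0.21] pos [0.47   0.1027 0.1549]
```

>>> step_arm --pt "0 0 0 0.08 0 0 0" --pt "0 0 0 0 0 0 0" --pt "0 0 0 0 0 0 0"

```text
clock: 6.9
ee_pos: [0.47, 0.1027, 0.1542]
tool_rot: [0.0, -0.032, 1.0, 0.0]
ft_force: [-0.3, -0.9, 1.8]
width: 0.0
```

```bash
python3 -c "
from h import *
feel(6)"
```

```text
clk 7.2 fz [1.77 1.68 1.07 1.82 1.63 1.2 ] mean [-0.14 -0.13  1.53] pos [0.47   0.1027 0.1542]
```

>>> step_arm --pt "0 0 0 0.06 0 0 0" --pt "0 0 0 0 0 0 0" --pt "0 0 0 0 0 0 0"

```text
clock: 7.58
ee_pos: [0.47, 0.1027, 0.1535]
tool_rot: [0.0, -0.032, 1.0, 0.0]
ft_force: [-0.1, 0.2, 0.9]
width: 0.003
```

```bash
python3 -c "
from h import *
feel(6)"
```

```text
clk 7.88 fz [0.89 1.81 1.38 2.1  2.45 2.35] mean [ 0.1  -0.19  1.83] pos [0.47   0.1027 0.1535]
```

>>> step_arm --pt "0 0 0 -0.6 0 0 0" --pt "0 0 0 -0.6 0 0 0" --pt "0 0 -3 0 0 0 0" --pt "0 0 -3 0 0 0 0" --pt "0 0 0 0 0 0 0" --pt "0 0 0 0.5 0 0 0" --pt "0 0 0 0.4 0 0 0" --pt "0 0 0 0.1 0 0 0" --pt "0 0 0 0.1 0 0 0" --pt "0 0 0 0.1 0 0 0" --pt "0 0 0 0 0 0 0" --pt "0 0 0 0 0 0 0"

```text
clock: 9.38
ee_pos: [0.4738, 0.0429, 0.1536]
tool_rot: [0.0, -0.032, 1.0, 0.0]
ft_force: [-0.7, 1.6, 1.0]
width: -0.003
```

```bash
python3 -c "
from h import *
feel(6)
to([.4738,.0427,.1535])"
```

```text
clk 9.68 fz [1.   2.27 2.04 1.68 2.79 1.75] mean [-0.97  1.05  1.92] pos [0.4738 0.0428 0.1536]
clk 9.68 pos [0.4738 0.0428 0.1536] w 0.001 f [0.63 1.   1.07]
tool y ang 93.61 tilt [ 3.e-04  1.e-04 -1.e+00]
shift cm [ 0.006 -0.012  0.007]
```

Key 2 gives 1.9 N at the same height, so it is also up. Next is key 3.

>>> step_arm --pt "0 0 0 -0.6 0 0 0" --pt "0 0 0 -0.6 0 0 0" --pt "0 0 -3 0 0 0 0" --pt "0 0 -3 0 0 0 0" --pt "0 0 0 0 0 0 0" --pt "0 0 0 0.5 0 0 0" --pt "0 0 0 0.4 0 0 0" --pt "0 0 0 0.1 0 0 0" --pt "0 0 0 0.1 0 0 0" --pt "0 0 0 0.1 0 0 0" --pt "0 0 0 0 0 0 0" --pt "0 0 0 0 0 0 0"

```text
clock: 11.18
ee_pos: [0.4776, -0.017, 0.1536]
tool_rot: [0.0, -0.032, 1.0, 0.0]
ft_force: [-0.5, 1.3, 2.6]
width: 0.004
```

```bash
python3 -c "
from h import *
feel(6)
to([.4776,-.0172,.1535])"
```

```text
clk 11.47 fz [2.59 1.58 1.8  2.45 2.11 1.9 ] mean [-0.59  1.01  2.07] pos [ 0.4776 -0.0171  0.1536]
clk 11.47 pos [ 0.4776 -0.0171  0.1535] w -0.001 f [-0.82  0.6   1.02]
tool y ang 93.61 tilt [ 2.e-04  1.e-04 -1.e+00]
shift cm [ 0.    -0.014  0.005]
```

Key 3 is up too, at 2.1 N. Next is key 4.

>>> step_arm --pt "0 0 0 -0.6 0 0 0" --pt "0 0 0 -0.6 0 0 0" --pt "0 0 -3 0 0 0 0" --pt "0 0 -3 0 0 0 0" --pt "0 0 0 0 0 0 0" --pt "0 0 0 0.5 0 0 0" --pt "0 0 0 0.4 0 0 0" --pt "0 0 0 0.1 0 0 0" --pt "0 0 0 0.1 0 0 0" --pt "0 0 0 0.1 0 0 0" --pt "0 0 0 0 0 0 0" --pt "0 0 0 0 0 0 0"

```text
clock: 12.98
ee_pos: [0.4813, -0.077, 0.1535]
tool_rot: [0.0, -0.032, 1.0, -0.0]
ft_force: [-0.2, 1.1, 0.4]
width: -0.002
```

```bash
python3 -c "
from h import *
feel(6)
to([.4813,-.0771,.1535])"
```

```text
clk 13.28 fz [0.45 0.04 0.39 0.32 0.12 0.83] mean [-0.04 -0.26  0.36] pos [ 0.4813 -0.077   0.1535]
clk 13.28 pos [ 0.4813 -0.077   0.1535] w 0.005 f [-0.22 -0.89  0.33]
tool y ang 93.61 tilt [ 0.  0. -1.]
shift cm [ 0.    -0.014  0.   ]
```

There is no contact at that height, so key 4 should be the lower, latched one. I'll keep going down gently until I feel it.

>>> step_arm --pt "0 0 0 0.1 0 0 0" --pt "0 0 0 0.1 0 0 0" --pt "0 0 0 0.05 0 0 0" --pt "0 0 0 0 0 0 0" --pt "0 0 0 0 0 0 0"

```text
clock: 13.9
ee_pos: [0.4812, -0.0769, 0.151]
tool_rot: [-0.0, -0.032, 1.0, 0.0]
ft_force: [-0.3, -0.8, 0.9]
width: 0.001
```

```bash
python3 -c "
from h import *
feel(6)"
```

```text
clk 14.2 fz [0.92 1.39 0.58 0.35 1.64 0.75] mean [-0.55 -0.47  0.94] pos [ 0.4812 -0.0769  0.151 ]
```

>>> step_arm --pt "0 0 0 0.06 0 0 0" --pt "0 0 0 0 0 0 0" --pt "0 0 0 0 0 0 0"

```text
clock: 14.58
ee_pos: [0.4813, -0.0769, 0.1505]
tool_rot: [-0.0, -0.032, 1.0, -0.0]
ft_force: [-1.8, -0.3, 3.0]
width: -0.001
```

```bash
python3 -c "
from h import *
feel(6)"
```

```text
clk 14.88 fz [3.03 3.08 3.2  2.3  3.75 2.64] mean [-1.54  0.04  3.  ] pos [ 0.4813 -0.0769  0.1504]
```

Key 4 resists with 3.0 N about 3.7 mm lower, so it is the latched one. All four keys are now tapped. I'll lift off, then press it fully in.

>>> step_arm --pt "0 0 0 -0.5 0 0 0" --pt "0 0 0 -0.3 0 0 0" --pt "0 0 0 0 0 0 0" --pt "0 0 0 0.4 0 0 0" --pt "0 0 0 0.4 0 0 0" --pt "0 0 0 0.1 0 0 0" --pt "0 0 0 0.1 0 0 0" --pt "0 0 0 0.1 0 0 0" --pt "0 0 0 0.05 0 0 0" --pt "0 0 0 0 0 0 0" --pt "0 0 0 0 0 0 0"

```text
clock: 16.25
ee_pos: [0.4813, -0.0769, 0.1472]
tool_rot: [0.0, -0.032, 1.0, -0.0]
ft_force: [-2.0, 0.7, 7.3]
width: -0.002
```

```bash
python3 -c "
from h import *
feel(5)"
```

```text
clk 16.5 fz [7.34 7.02 7.01 7.91 7.13] mean [-1.82  0.76  7.28] pos [ 0.4813 -0.0769  0.1472]
```

>>> step_arm --pt "0 0 0 0.04 0 0 0" --pt "0 0 0 0 0 0 0"

```text
clock: 16.75
ee_pos: [0.4813, -0.077, 0.1472]
tool_rot: [0.0, -0.032, 1.0, -0.0]
ft_force: [-1.9, -0.0, 11.0]
width: 0.003
```

>>> step_arm --pt "0 0 0 -0.4 0 0 0" --pt "0 0 0 -0.6 0 0 0" --pt "0 0 0 -0.6 0 0 0" --pt "0 0 0 0 0 0 0" --pt "0 0 0 0 0 0 0"

```text
clock: 17.38
ee_pos: [0.4812, -0.0769, 0.1623]
tool_rot: [-0.0, -0.032, 1.0, 0.0]
ft_force: [-0.4, -0.0, -0.1]
width: -0.001
```

```bash
python3 -c "
from h import *
feel(5)"
```

```text
clk 17.62 fz [-0.08 -0.48 -0.17 -0.53 -0.85] mean [-0.21 -0.18 -0.42] pos [ 0.4812 -0.0769  0.1623]
```

The key bottomed out at 11 N and I've let it go. A light re-tap at the same height as the others will confirm it is up.

>>> step_arm --pt "0 0 0 0.4 0 0 0" --pt "0 0 0 0.25 0 0 0" --pt "0 0 0 0.1 0 0 0" --pt "0 0 0 0.1 0 0 0" --pt "0 0 0 0 0 0 0" --pt "0 0 0 0 0 0 0"

```text
clock: 18.38
ee_pos: [0.4812, -0.0769, 0.154]
tool_rot: [-0.0, -0.031, 1.0, 0.0]
ft_force: [-1.1, -0.2, 1.9]
width: -0.002
```

```bash
python3 -c "
from h import *
feel(6)"
```

```text
clk 18.68 fz [1.91 0.94 1.69 1.58 0.75 0.95] mean [-0.96  0.18  1.3 ] pos [ 0.4812 -0.0769  0.154 ]
```

>>> step_arm --pt "0 0 0 -0.5 0 0 0" --pt "0 0 0 -2 0 0 0" --pt "0 0 0 -4 0 0 0" --pt "0 0 0 -4 0 0 0" --pt "0 3 0 0 0 0 0" --pt "0 4 0 0 0 0 0" --pt "0 4 0 0 0 0 0" --pt "0 0 0 0 0 0 0" --pt "0 0 0 0 0 0 0"

```text
clock: 19.8
ee_pos: [0.3725, -0.0843, 0.2596]
tool_rot: [0.001, -0.031, 1.0, -0.0]
ft_force: [1.0, 0.5, 0.3]
width: 0.003
```

```bash
python3 -c "
from h import *
feel(4)
grab('wrist','w9');grab('top','t9');d=grab('side','s9')
a=cv2.imread('pics/side0.png');b=cv2.imread('pics/s9.png')
cv2.imwrite('pics/cmp.png',np.hstack([cv2.resize(x[180:340,170:330],None,fx=2.5,fy=2.5) for x in (a,b)]))"
```

```text
clk 20.0 fz [ 0.3  -0.12 -0.11  0.34] mean [-0.01  0.19  0.1 ] pos [ 0.3726 -0.0842  0.2594]
```

View pics/w9.png

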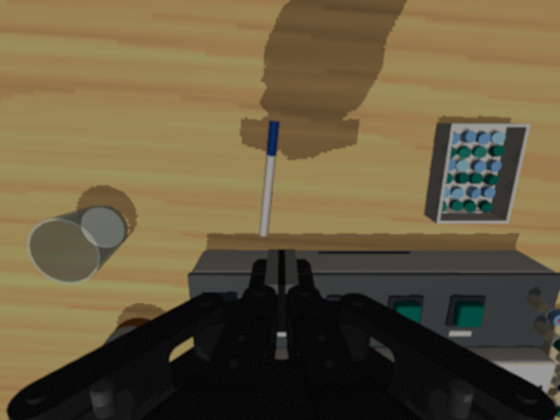

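View pics/cmp.png

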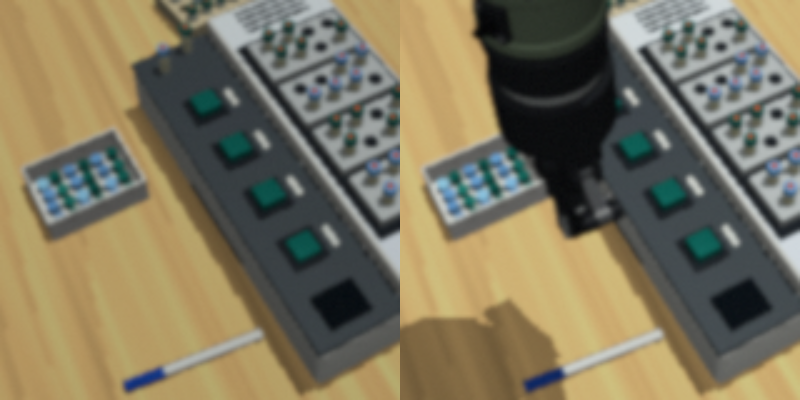

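View pics/t9.png

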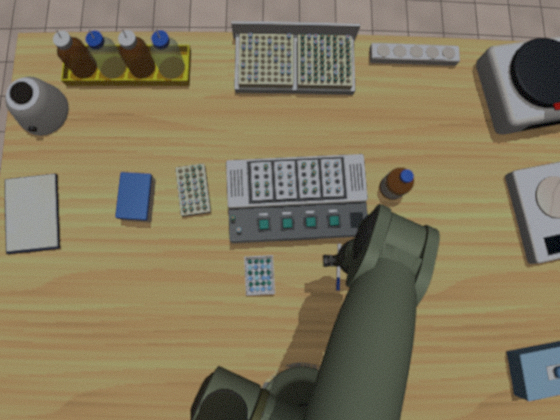

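The re-tap gave 1.3 N at 0.154 m, so key 4 is up. In the final views the caps, vials, rack, box, marker and bottle are where they were, and the gripper is clear of everything.

```bash
python3 -c "
from h import *
print(manip.hand_in(), manip.state()['clock'])"
```

```text
the job is handed in; nothing more can be done
the job is handed in; nothing more can be done
```

The latched key was the rightmost one, key 4. I pressed it right in and let it go, and my checks show all four keys up. The job is handed in at about 20 s on the clock.

- **Tapping, left to right:** keys 1, 2 and 3 gave way at 1.8 to 2.1 N at the same height, about 1 mm in, so they were up. Key 4 had nothing at that height and resisted with 3.0 N about 3.7 mm lower.
- **Pressing key 4:** after that tap I lifted off and pressed it to its stop, reaching 11 N, then released it. A light re-tap met it at the same height as the others with 1.3 N, so it is up.
- **Last checks:** with the gripper clear of everything, the force read about 0.1 N. In the last pictures, compared by eye, the vials, rack, boxes, bottle, beaker and marker had not visibly moved.
- **Disagreement:** the wrist camera placed the keys about 2 to 4 mm from where the top and side cameras did. I aimed roughly between the two, and every tap landed on its cap.

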